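Seat and clamp a glued stretcher bar in the screw press

ROBOT

A 6-joint arm with a two-finger parallel gripper is mounted at the origin on the work surface. World frame = base frame: x ahead of the robot, y to its left, z up, the work surface at z = 0. Lengths are in m, angles in degrees, forces in N, time in s.
With the tool pointing down it reaches from about 0.375 to 0.9 m from the base axis. Payload 3.1 kg.
Tool frame: the origin (TCP) lies where the fingers leave the gripper's body, on its centre line; the fingertips stand 70 mm ahead of it and the grasp point (between the pads) lies 51 mm ahead of it; z points along the fingers, y is the line along which they close (so a half turn about z gives the same grasp; the last joint's range is limited). The gripper opens to 87 mm and grips with 3 to 60 N. Pads are 19 mm wide; open, the fingers measure 117 mm over their backs; the gripper's body (75 mm by 190 mm) begins 51 mm behind the grasp point.
Start: joints at [56.35, 30.224, 82.088, -0, 67.689, -10.227], TCP at [0.248, 0.573, 0.292] pointing down, gripper open.
Joint ranges: [-176.69, 176.69], [-43.24, 126.21], [12.49, 139.97], [-82, 262], [0, 151.66], [-163.58, 163.58]. Speed limits (degrees/s): [159.86, 159.86, 180, 180, 180, 180].

INTERFACE

Orientations are given as a 3x3 rotation matrix whose columns are the frame's x, y, z axes.
In Python, from rig import readout, capture, calibration, bot, look_for gives the robot as it stands. The module is installed in compiled form; this text tells all that it offers.
- The arm moves only by the shell command python3 -m pendant 'ROWS'. ROWS is JSON, a list of rows, each a list of 7 numbers: the shift along the tool's x, y, z normalised to -1 to 1, where 1 is 200 mm, then the turn, a rotation vector about the tool's x, y, z normalised to -1 to 1, where 1 is 180 degrees, then the closure, from -1 (fully open) to 1 (shut). In form: [[dx, dy, dz, ax, ay, az, grip], ...]. A call has 1 to 8 rows; each row is the pose to reach, as a shift and turn from the pose commanded when the call began, along the tool's axes at that moment, turning the shorter way round; what a row does not reach only later rows make up. A row lasts 1/10 s, in which the tool goes at most 50 mm and 8.59 degrees, less where a joint would pass 70% of its speed; a pose out of reach is approached as far as the arm can. A call with a number of a shift or a turn outside -1 to 1 is refused whole. A call with a gripper value outside its range is refused whole. The fingers move at their own pace and stop on an object; the grip force is fixed at half the most. Time passes only in rows, so rows that repeat a pose let the fingers close. It gives the time, the measured TCP pose, the force, the opening and the grip force at its end, in the units of the state.
- readout.read_state(): the state, without advancing time (a new reading comes with each control period).
- capture(name): name is "scene" or "side" or "wrist"; returns (picture, depth): 480x640x3 uint8, red, green, blue; 480x640 float32, m along the optical axis (not along the pixel's ray), 0 where there is no reading.
- calibration(name): a dict with "mtx" (3x3 intrinsics, pixels), "T" (4x4, takes a point from camera to world coordinates); the wrist camera has in their place "mount" (4x4, takes a point from camera to tool coordinates, whose origin is the TCP and whose axes are the flange's). Camera axes: x right, y down, z forward; pixel columns grow to the right and rows downward; lengths in m; the calibration is good to about 2 mm. A picture is of the moment at which its call begins: read the wrist's pose just before it. calibration takes no time and is no camera call.
- bot.hand_in(): hands the job in; it is judged then, once.
Trained networks look in the newest picture that a camera, given by its name, has taken for a name from the list of things; names that differ only in an ending like _2 or _b are one class to them, and where a whole thing is asked for, a point or a joint stands for the part that bears it (a point fixed in the world has none). Each returns a list of dicts, best first, with "conf" (0 to 1); they miss things now and then, are a little off and sometimes report something else, mostly with a low value. They report only what shows in the picture. A call takes as long as a camera call. They do not tell look-alikes from the thing itself.
- look_for(thing, camera): "extent" ([left, top, right, bottom] in pixels, round what is visible of it).
The state is a dict: "time_s": time; "joint_positions": joint angles; "qvel": joint speeds; "tau": joint torques, N m; "position": TCP position; "tcp_rot": TCP orientation; "force": force on the tool from outside, world axes, zero at the start; "moment": the same for the moment, N m; "opening": opening from 0.0 (shut) to 1.0 (fully open); "grasp_force": force on a finger pad.
Only numpy, scipy, OpenCV 4.12 (cv2) and the standard library are available. Lean on these libraries where they do the work, as an engineer would, in place of code of your own. Each camera call takes 0.05 s, during which the arm holds its last target. There are 200 camera calls.

TASK

A canvas-stretcher bar with a freshly glued cleat lies part-way into the small screw press. Push it gently along its channel until its far end is fully home against the stop, then turn the black knob clockwise to screw the sprung foot down onto the cleat until it clamps with about 35 N, never much more, so that the glue sets without the wood being crushed. Let go of everything, leave the bar home and clamped, and do not disturb the other things on the table.

Things in the scene. Friction and masses are not known exactly. Their poses are not given: they have to be found in the camera images.
- press: Fixed screw press. Origin on the table under the screw axis; x from its open front to its back, z up. Base plate 190 (x) x 170 x 16 mm centred there; on it two rails 10 mm high, 43 mm apart, x -80 to 60 mm, form the channel. Posts of 18 mm at y = +-70 mm carry a crosshead 40 (x) x 170 mm, its top 117 mm above the table (nuts to 123), through which the screw passes.
- stop: Dark steel stop block fixed on the base plate at the far end of the channel, 15 (x) x 60 x 14 mm. Origin on the plate at the middle of its front face, which the bar must touch: x = 65 mm, z = 16 mm of the press. Does not take rough pushing (keep well below 40 N).
- bar: Loose wooden bar 170 (x) x 40 x 16 mm, about 0.14 kg, with a 6 mm thick plywood cleat on top of its last 90 mm (22 mm high there). Origin at the centre of its underside, x along it to the far end. Lies on the base plate, 16 mm above the table, 1.5 mm play each side, far end 15 to 35 mm short of the stop. Home, its near end stands 10 mm out beyond the plate's front edge.
- bar_front (a point): Centre of the near end face of the bar (the face to push), 85 mm from the bar's origin, 8 mm above its underside. When the bar is home it is at x = -105 mm of the press.
- spindle: Screw spindle with knob above and foot below; moves down without turning. Origin on the axis, 119 mm below the knob's centre. Its steel foot, 36 mm diameter, 12 thick, gives upward on a spring, 1 mm per 12 N, no preload. Set by hand, the foot's underside is up to 5.5 mm above or below the origin, unknown: touching must be felt. Each N on the foot turns the knob back with 0.004 N m.
- knob_grip (a point): Centre of the round black knob on the spindle: 44 mm diameter, 24 mm high, vertical axis, free all round, its underside 18 to 44 mm above the crosshead's top. It sinks 4 mm per radian turned clockwise (25 mm per turn), so the hand must go down with it.
- knob (a joint): Knob angle in rad, growing clockwise seen from above: knob and foot go down 4.0 mm per rad. Starts between -0.5 and 0.5. At 0 the knob's centre is 170 mm and the spindle's origin 51 mm above the table. Thread friction, a steady 0.26 N m, holds it where it is left. Touching comes 1.3 to 5.2 rad after the start, and 35 N needs 0.73 rad more. Ends at 6.5.
- jar_big: Bystander: paint jar, 56 mm diameter, 75 mm high, left of the press. Origin under its centre.
- jar_small: Bystander: paint jar, 48 mm diameter, 65 mm high, right of the press. Origin under its centre.
- spray_can: Bystander: bare metal spray can, 64 mm diameter, 170 mm high, right of the press. Origin under its centre.
- tape_roll: Bystander: roll of tape lying flat, 90 mm diameter, 24 mm high, left of the press. Origin under its centre.
- palette_knife: Bystander: palette knife lying left of the press.
- offcut: Bystander: wood offcut, 90 x 35 x 18 mm, right of the press. Origin under its centre.
Not all that is in view belongs to the job. Leave any blue, green or pink look-alike of the bar alone.

How it is judged (in metres and radians):
On the way, in this order (a step that is already met when the one before it is completed fails the run):
1. the bar is home: its far end within 3 mm of the stop, the foot not yet on it (x of bar_front in the frame of press above -0.108 m and contact force between spindle and bar below 1 N), for 0.2 s.
2. the foot clamps the bar with 24 to 46 N (x of bar_front in the frame of press above -0.108 m and contact force between spindle and bar between 24 and 46 N), for 0.3 s.
At the end, for the whole second after the job is handed in: The bar's far end is within 3 mm of the stop, the foot presses on the bar with 24 to 46 N, knob and bar are at rest (all of step 2 and velocity of joint knob between -0.05 and 0.05 rad/s and linear speed of bar below 0.01 m/s); the robot touches nothing.
It fails at once if the foot presses on the bar with more than 70 N (crushed) (contact force between spindle and bar above 70 N).
It fails at once if the bar is rammed against the stop with more than 40 N (contact force between bar and stop above 40 N).
It fails at once if a bystander is moved more than 20 mm (distance of any of jar_big, jar_small, spray_can, tape_roll, palette_knife, offcut from where it was at the start of the episode above 0.02 m).
It also fails if it takes over 72 s, if anything falls off the work surface, if the arm or the gripper's body presses on something with over 40 N, if the wrist force passes 120 N, or if a joint passes its speed limit or range.

## Working session

There is one attempt and no reset: what is moved stays moved. The work goes in short steps, Python scripts to look and compute and a shell command to move; the robot and the scene stay as the last step left them, time stands still between calls to the robot, and variables do not carry over. Pictures are saved under pics/ and viewed, at most 10 in all, crops included, and the job is handed in when it is done.

```bash
mkdir -p pics; python3 - <<'E'
from rig import readout,capture,calibration,look_for
import cv2,numpy as np
s=readout.read_state();print(s["time_s"],s["position"],np.round(s["tcp_rot"],3).tolist(),s["opening"])
for c in("scene","side"):
    p,d=capture(c);cv2.imwrite(f"pics/{c}.png",p[:,:,::-1]);np.save(f"pics/{c}_d.npy",d)
    np.save(f"pics/{c}_p.npy",p)
    print(c,np.round(calibration(c)["T"],3).tolist())
    for t in("knob","bar","press","stop"):
        print(t,[(np.round(r["extent"]).tolist(),round(r["conf"],2)) for r in look_for(t,c)][:3])
E
```

```text
0.0 [0.24809083 0.57302331 0.29125365] [[-0.918, 0.398, -0.001], [0.398, 0.918, -0.002], [0.0, -0.002, -1.0]] 1.000824241133728
scene [[0.724, 0.566, -0.395, 0.963], [0.69, -0.588, 0.422, -0.373], [0.007, -0.578, -0.816, 0.953], [0.0, 0.0, 0.0, 1.0]]
knob [([306.0, 270.0, 333.0, 296.0], 0.77), ([351.0, 217.0, 416.0, 264.0], 0.47)]
bar [([272.0, 279.0, 340.0, 336.0], 0.88), ([176.0, 284.0, 252.0, 306.0], 0.74), ([258.0, 210.0, 312.0, 258.0], 0.73)]
press [([263.0, 263.0, 370.0, 368.0], 0.73)]
stop [([336.0, 319.0, 355.0, 343.0], 0.52), ([274.0, 279.0, 338.0, 334.0], 0.43)]
side [[0.74, -0.375, 0.558, -0.013], [-0.672, -0.431, 0.601, -0.621], [0.015, -0.82, -0.572, 0.734], [0.0, 0.0, 0.0, 1.0]]
knob []
bar [([196.0, 286.0, 271.0, 341.0], 0.76), ([313.0, 272.0, 382.0, 324.0], 0.73), ([121.0, 250.0, 204.0, 287.0], 0.72)]
press [([299.0, 213.0, 422.0, 339.0], 0.94)]
stop []
```

View pics/scene.png

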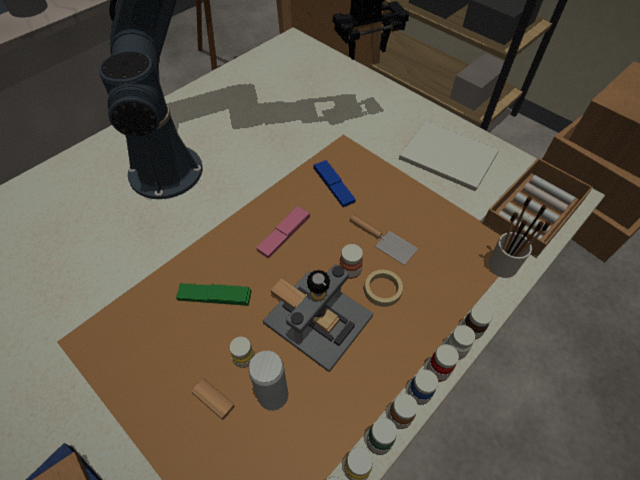

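View pics/side.png

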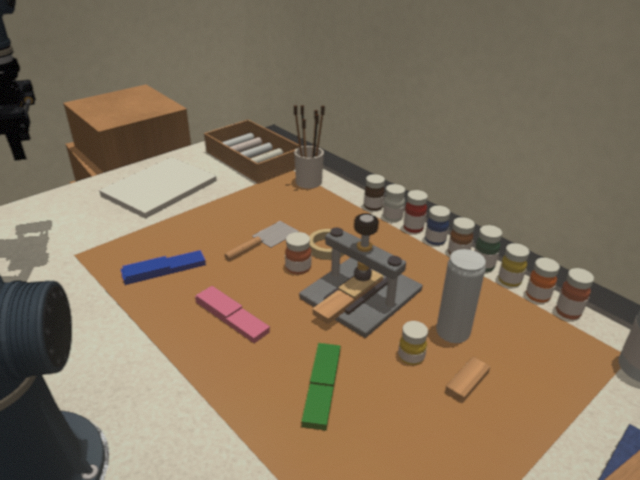

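The natural-wood bar sits in the press (scene about 272-340, 279-336). The look-alikes are blue (335,183), pink (284,232) and green (214,294). The knob is at scene (318,281). Next I fit the press pose from the depth.

```bash
cat > h.py <<'E'
import numpy as np,cv2
from rig import calibration
def cloud(d,K,T):
    v,u=np.mgrid[:d.shape[0],:d.shape[1]]
    P=np.stack([(u-K[0,2])/K[0,0]*d,(v-K[1,2])/K[1,1]*d,d,np.ones_like(d)],-1)@np.asarray(T).T
    P=P[...,:3]; P[d<=0]=np.nan; return P
E
python3 - <<'E'
from h import *
for c in("scene","side"):
    d=np.load(f"pics/{c}_d.npy");p=np.load(f"pics/{c}_p.npy").astype(int);k=calibration(c)
    P=cloud(d,np.array(k["mtx"]),k["T"])
    x0,y0,x1,y1=(250,250,385,380) if c=="scene" else (290,205,430,345)
    Q=P[y0:y1,x0:x1].reshape(-1,3);C=p[y0:y1,x0:x1].reshape(-1,3)
    gray=(C.max(1)-C.min(1))<25
    tab=Q[(~gray)&(abs(Q[:,2])<.006)];print(c,"table z",np.median(tab[:,2]))
    kn=Q[(Q[:,2]>.155)&(Q[:,2]<.2)];
    print("knob n",len(kn),"mean",kn.mean(0),"min",kn.min(0),"max",kn.max(0))
    near=lambda z,t:Q[gray&(abs(Q[:,2]-z)<t)]
    for nm,z,t in(("plate",.016,.006),("cross",.118,.007)):
        a=near(z,t)[:,:2].astype(np.float32)
        r=cv2.minAreaRect(a);print(nm,len(a),r,"z",np.median(near(z,t)[:,2]))
    w=Q[(~gray)&(Q[:,2]>.025)&(Q[:,2]<.045)&(C[:,0]-C[:,2]>40)]
    r=cv2.minAreaRect(w[:,:2].astype(np.float32));print("wood",len(w),r,cv2.boxPoints(r).tolist())
    for lo in np.arange(.14,.2,.006): print(round(lo,3),((kn[:,2]>lo)&(kn[:,2]<lo+.006)).sum(),end=" ")
    print()
E
```

```text
scene table z 0.0014839838557947904
knob n 1304 mean [ 0.67764406 -0.16008021  0.17288512] min [ 0.61747981 -0.25414859  0.15505462] max [ 0.72482606 -0.01075343  0.18656925]
plate 3164 ((0.6421919465065002, -0.03300805389881134), (0.3202916085720062, 0.24725615978240967), 44.49845504760742) z 0.01657762422915704
cross 1045 ((0.6548071503639221, -0.08450527489185333), (0.06293408572673798, 0.27214059233665466), 15.137628555297852) z 0.11781815860268197
wood 897 ((0.6138491034507751, -0.009811878204345703), (0.361591100692749, 0.16436973214149475), 64.64566802978516) [[0.4621611535549164, -0.13799984753131866], [0.6106983423233032, -0.2083854228258133], [0.7655370235443115, 0.11837609112262726], [0.6169998645782471, 0.1887616664171219]]
0.14 0 0.146 0 0.152 14 0.158 67 0.164 368 0.17 499 0.176 155 0.182 201 0.188 0 0.194 0 
side table z 0.0003694095067093839
knob n 473 mean [ 0.63249723 -0.03993284  0.17516422] min [ 0.61581141 -0.05794475  0.15615819] max [ 0.66399227 -0.01058509  0.18512716]
plate 3054 ((0.7320017218589783, 0.02395552396774292), (0.4137193560600281, 0.2634105682373047), 11.861379623413086) z 0.015488222040647426
cross 1010 ((0.6368045806884766, -0.03456161916255951), (0.0412268191576004, 0.1699390411376953), 6.830870151519775) z 0.11648420391789394
wood 1302 ((0.6086838841438293, -0.015562832355499268), (0.41261330246925354, 0.16452626883983612), 66.25267791748047) [[0.45030543208122253, -0.171273872256279], [0.6009013652801514, -0.2375292330980301], [0.7670623064041138, 0.14014820754528046], [0.6164664030075073, 0.20640356838703156]]
0.14 0 0.146 0 0.152 5 0.158 54 0.164 68 0.17 70 0.176 208 0.182 68 0.188 0 0.194 0
```

```bash
python3 - <<'E'
from h import *
c0=np.array([.6368,-.0346]);a=np.radians(6.83);R=np.array([[np.cos(a),np.sin(a)],[-np.sin(a),np.cos(a)]])
for c in("scene","side"):
    d=np.load(f"pics/{c}_d.npy");p=np.load(f"pics/{c}_p.npy").astype(int).reshape(-1,3);k=calibration(c)
    P=cloud(d,np.array(k["mtx"]),k["T"]).reshape(-1,3)
    L=(P[:,:2]-c0)@R.T; z=P[:,2]
    near=(abs(L[:,0])<.17)&(abs(L[:,1])<.1)
    m=near&(abs(z-.117)<.006)
    r=cv2.minAreaRect(L[m].astype(np.float32));print(c,"cross",m.sum(),r)
    pl=near&(abs(z-.016)<.005)&(p.max(1)-p.min(1)<25)
    print(" plate 1-99%",np.percentile(L[pl],[1,99],axis=0).tolist())
    kn=near&(z>.178)&(np.hypot(*L.T)<.03);q=L[kn];print(" knobtop",kn.sum(),"pos",(q.max(0)+q.min(0))/2,"span",np.ptp(q,axis=0),"z pct",np.percentile(z[kn],[50,90,99]))
    w=near&(abs(L[:,1])<.03)&(p[:,0]-p[:,2]>35)&(z>.024)&(z<.05)&(L[:,0]<-.02)
    print(" bar",w.sum(),np.percentile(L[w],[0,1,50,99],axis=0).round(4).tolist(),"z",np.median(z[w]))
    w2=near&(abs(L[:,1])<.03)&(p[:,0]-p[:,2]>35)&(z>.024)&(z<.05)&(L[:,0]>0)
    if w2.sum():print(" far",np.percentile(L[w2],[1,99],axis=0).round(4).tolist(),np.median(z[w2]))
    else:print(0)
    # low clearance in front: other things near path
    f=(L[:,0]>-.35)&(L[:,0]<-.11)&(abs(L[:,1])<.12)&(z>.008)&(z<.2)
    print(" front obst",f.sum(),np.percentile(L[f],[0,100],axis=0).round(3).tolist() if f.sum() else "")
    for lo in(.03,.06,.1,.14):
        f=(np.hypot(*L.T)<.2)&((abs(L[:,1])>.09))&(z>lo)&(z<.25)
        print(" side obst",lo,f.sum(),np.percentile(L[f],[0,100],axis=0).round(3).tolist() if f.sum() else "")
E
```

```text
scene cross 985 ((0.004781410098075867, 6.32256269454956e-05), (0.16998198628425598, 0.04070116952061653), 89.41207122802734)
 plate 1-99% [[-0.0878677837905345, -0.084166778838138], [0.09877010709062371, 0.08096693287507503]]
 knobtop 341 pos [0.00370535 0.0006671 ] span [0.04526323 0.0450181 ] z pct [0.18245803 0.18432979 0.18611407]
 bar 513 [[-0.1223, -0.0195], [-0.1202, -0.0187], [-0.0825, 0.0007], [-0.0443, 0.0212]] z 0.032774257546953844
 far [[0.0096, -0.0205], [0.0488, 0.019]] 0.03808485897943137
 front obst 1358 [[-0.297, -0.12], [-0.11, 0.119]]
 side obst 0.03 1547 [[-0.091, -0.2], [0.065, 0.181]]
 side obst 0.06 1210 [[-0.091, -0.2], [0.065, 0.181]]
 side obst 0.1 520 [[0.005, -0.2], [0.065, -0.165]]
 side obst 0.14 489 [[0.005, -0.2], [0.064, -0.165]]
side cross 1094 ((0.0021897777915000916, 5.409121513366699e-06), (0.16985267400741577, 0.04500075802206993), 89.32504272460938)
 plate 1-99% [[-0.09266768100782273, -0.08453416986024868], [0.09153583459068512, 0.0804800341791046]]
 knobtop 247 pos [0.00157408 0.00063143] span [0.04359092 0.04512792] z pct [0.18107263 0.18300671 0.18434858]
 bar 932 [[-0.1253, -0.0218], [-0.1234, -0.0199], [-0.0727, -0.0016], [-0.0217, 0.0226]] z 0.03180688696874695
 far [[0.001, -0.0217], [0.0432, 0.0003]] 0.036878059814229536
 front obst 2207 [[-0.303, -0.12], [-0.11, 0.12]]
 side obst 0.03 2441 [[-0.097, -0.2], [0.061, 0.18]]
 side obst 0.06 1749 [[-0.095, -0.2], [0.061, 0.18]]
 side obst 0.1 795 [[-0.003, -0.2], [0.061, -0.164]]
 side obst 0.14 527 [[-0.002, -0.2], [0.061, -0.164]]
```

```bash
python3 -m pendant '[[-0.76,-0.8,0,0,0,0,1],[-0.76,-0.8,0,0,0,0,1],[-0.76,-0.8,0,0,0,0,1],[-0.76,-0.8,0,0,0,0,1],[-0.76,-0.8,0,0,0,0,1]]'
python3 -m pendant '[[-0.76,-0.8,0,0,0,0,1],[-0.76,-0.8,0,0,0,0,1],[-0.76,-0.8,0,0,0,0,1],[-0.76,-0.8,0,0,0,0,1],[-0.76,-0.8,0,0,0,0,1]]'
python3 -m pendant '[[-0.76,-0.8,0,0,0,-0.165,1],[-0.76,-0.8,0,0,0,-0.165,1],[-0.76,-0.8,0,0,0,-0.165,1],[-0.76,-0.8,0,0,0,-0.165,1],[-0.76,-0.8,0,0,0,-0.165,1],[-0.76,-0.8,0,0,0,-0.165,1]]'
python3 - <<'E'
from rig import readout,capture
import cv2,numpy as np
s=readout.read_state();print(s["position"],np.round(s["tcp_rot"],4).tolist(),s["joint_positions"],s["force"],s["moment"])
R=np.array(s["tcp_rot"]);a=np.radians(6.25)
t=np.array([.6392-.165*np.cos(a),-.0338-.165*np.sin(a),.085])
print("need",R.T@(t-s["position"])*5,"yaw",np.degrees(np.arctan2(R[1,0],R[0,0])))
p,d=capture("wrist");cv2.imwrite("pics/w1.png",p[:,:,::-1])
np.savez("pics/w1.npz",p=p,d=d,R=R,t=s["position"])
E
```

```text
time_s: 1.0
position: [0.3247, 0.3629, 0.2923]
tcp_rot: [[-0.917, 0.4, -0.0], [0.4, 0.917, -0.002], [-0.0, -0.002, -1.0]]
force: [-0.5, 0.5, -0.4]
opening: 0.632
grasp_force: 0.0
time_s: 1.5
position: [0.4016, 0.1558, 0.2927]
tcp_rot: [[-0.916, 0.401, 0.002], [0.401, 0.916, -0.001], [-0.002, -0.0, -1.0]]
force: [0.6, -0.0, 0.3]
opening: 0.174
grasp_force: 0.0
time_s: 2.1
position: [0.4793, -0.0537, 0.2929]
tcp_rot: [[-0.995, -0.103, 0.005], [-0.104, 0.995, -0.004], [-0.005, -0.004, -1.0]]
force: [0.6, -0.2, -0.3]
opening: 0.006
grasp_force: 0.0
[ 0.47931977 -0.05370146  0.29292161] [[-0.9946, -0.1035, 0.0053], [-0.1035, 0.9946, -0.0035], [-0.0049, -0.0041, -1.0]] [-1.96535015e+01  1.91266645e+01  1.02188349e+02 -1.03615734e-01
  5.83302867e+01 -1.15540357e+02] [ 0.58197176 -0.19121554 -0.33875376] [ 0.03278781  0.02033523 -0.03501195]
need [0.0246944  0.0160055  1.03944272] yaw -174.05844470001077
```

View pics/w1.png

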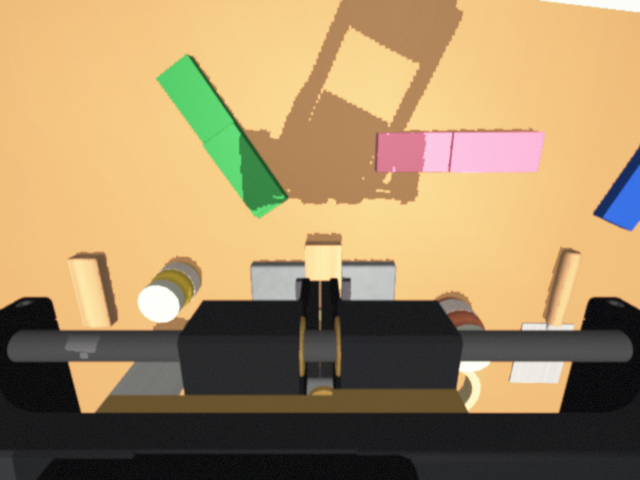

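The wrist view shows the natural bar's near end at about (323,240), sticking out in front of the grey plate. The closed fingers are in line with it.

```bash
python3 - <<'E'
from h import *
z=np.load("pics/w1.npz");k=calibration("wrist")
T=np.eye(4);T[:3,:3]=z["R"];T[:3,3]=z["t"];T=T@np.array(k["mount"])
P=cloud(z["d"],np.array(k["mtx"]),T)
c0=np.array([.6392,-.0338]);a=np.radians(6.25);R=np.array([[np.cos(a),np.sin(a)],[-np.sin(a),np.cos(a)]])
L=(P[...,:2]-c0)@R.T;Z=P[...,2];p=z["p"].astype(int)
b=np.zeros(Z.shape,bool);b[225:300,295:350]=1
m=b&(Z>.026)&(Z<.042)&(p[...,0]-p[...,2]>30)
print("bar",m.sum(),np.percentile(L[m],[0,2,50,98,100],axis=0).round(4).tolist(),np.median(Z[m]))
g=np.zeros(Z.shape,bool);g[255:300,245:400]=1
m=g&(abs(Z-.016)<.006)&(p.max(-1)-p.min(-1)<30)
print("plate",m.sum(),np.percentile(L[m],[0,1,99,100],axis=0).round(4).tolist(),np.median(Z[m]))
q=L[m]; y=q[:,1];e=[(yy,q[abs(y-yy)<.004,0].min()) for yy in(-.07,-.05,-.03,.03,.05,.07)];print("front edge",np.round(e,4).tolist())
E
python3 -m pendant '[[0.02,0.02,0.25,0,0,0,1],[0.02,0.02,0.5,0,0,0,1],[0.02,0.02,0.75,0,0,0,1],[0.02,0.02,0.97,0,0,0,1],[0.02,0.02,0.97,0,0,0,1]]'
```

```text
bar 1321 [[-0.1233, -0.0188], [-0.1227, -0.0182], [-0.1035, 0.0013], [-0.0801, 0.0203], [-0.0608, 0.0211]] 0.03116550482431768
plate 3376 [[-0.093, -0.0829], [-0.0924, -0.0815], [-0.0497, 0.0833], [-0.0487, 0.0848]] 0.01510487685040901
front edge [[-0.07, -0.0929], [-0.05, -0.0929], [-0.03, -0.093], [0.03, -0.093], [0.05, -0.0928], [0.07, -0.0928]]
time_s: 2.65
position: [0.4673, -0.0422, 0.0926]
tcp_rot: [[-0.994, -0.11, -0.015], [-0.11, 0.994, 0.005], [0.014, 0.007, -1.0]]
force: [-0.2, -0.6, 1.6]
opening: 0.004
grasp_force: 0.0
```

```bash
python3 -m pendant '[[0,0,0.03,0,0,0,1],[0,0,0.03,0,0,0,1],[0,0,0.03,0,0,0,1]]'
cat > l.py <<'E'
from rig import readout
import numpy as np
s=readout.read_state();a=np.radians(6.25);c=np.array([.6392,-.0338,0])
A=np.array([[np.cos(a),-np.sin(a),0],[np.sin(a),np.cos(a),0],[0,0,1]]);R=np.array(s["tcp_rot"])
print("t",s["time_s"],"local",(A.T@(s["position"]-c)).round(4),"yaw-rel",np.degrees(np.arctan2(R[1,0],R[0,0])).round(2)-6.25,"tilt",R[:,2].round(3),"F",(A.T@s["force"]).round(2),"M",np.round(s["moment"],3),"op",round(float(s["opening"]),3),"gf",s["grasp_force"],"q6",np.round(s["joint_positions"][5],2))
E
python3 l.py
```

```text
time_s: 2.95
position: [0.473, -0.0448, 0.095]
tcp_rot: [[-0.994, -0.11, 0.005], [-0.11, 0.994, -0.002], [-0.005, -0.002, -1.0]]
force: [1.5, 0.5, -0.3]
opening: 0.008
grasp_force: 0.0
t 2.95 local [-0.1664  0.0071  0.095 ] yaw-rel -179.94 tilt [ 0.005 -0.002 -1.   ] F [ 1.55  0.35 -0.29] M [ 0.068 -0.01   0.061] op 0.008 gf 0.0 q6 -115.23
```

```bash
python3 -m pendant '[[0,-0.03,0.04,0,0,0,1],[0,-0.03,0.04,0,0,0,1],[-0.06,-0.03,0.04,0,0,0,1],[-0.12,-0.03,0.04,0,0,0,1],[-0.12,-0.03,0.04,0,0,0,1],[-0.12,-0.03,0.04,0,0,0,1]]' >/dev/null
python3 l.py
python3 -m pendant '[[-0.015,0,0,0,0,0,1],[-0.03,0,0,0,0,0,1],[-0.045,0,0,0,0,0,1],[-0.06,0,0,0,0,0,1],[-0.06,0,0,0,0,0,1]]' >/dev/null
python3 l.py
```

```text
t 3.55 local [-0.1432  0.0015  0.0843] yaw-rel -179.93 tilt [ 0. -0. -1.] F [-0.7 -0.3 -0.3] M [0.069 0.016 0.005] op 0.005 gf 0.0 q6 -114.67
t 4.05 local [-0.1315  0.0014  0.0842] yaw-rel -179.96 tilt [ 0. -0. -1.] F [ 0.37  1.04 -0.72] M [ 0.069  0.066 -0.027] op 0.002 gf 0.0056109232536982745 q6 -114.09
```

```bash
python3 -m pendant '[[-0.01,0,0,0,0,0,1],[-0.02,0,0,0,0,0,1],[-0.03,0,0,0,0,0,1],[-0.04,0,0,0,0,0,1],[-0.05,0,0,0,0,0,1],[-0.055,0,0,0,0,0,1],[-0.055,0,0,0,0,0,1]]' >/dev/null
python3 l.py
python3 -m pendant '[[-0.0025,0,0,0,0,0,1],[-0.005,0,0,0,0,0,1],[-0.0075,0,0,0,0,0,1]]' >/dev/null
python3 l.py
```

```text
t 4.75 local [-0.1203  0.0014  0.0843] yaw-rel -179.97 tilt [ 0.001 -0.    -1.   ] F [ 0.16  0.5  -0.7 ] M [0.01  0.033 0.006] op 0.007 gf 0.00014229010503186146 q6 -113.59
t 5.05 local [-0.1198  0.0016  0.0843] yaw-rel -179.97 tilt [-0.001  0.    -1.   ] F [-1.36 -0.06  1.56] M [-0.027  0.368  0.017] op 0.007 gf 1.02026442065835 q6 -113.52
```

```bash
for i in 1 2 3 4; do python3 -m pendant '[[-0.0025,0,0,0,0,0,1],[-0.005,0,0,0,0,0,1]]' >/dev/null
python3 l.py; done
```

```text
t 5.25 local [-0.1187  0.0016  0.0843] yaw-rel -179.97 tilt [-0.001  0.    -1.   ] F [-1.79  0.21  2.14] M [0.015 0.31  0.008] op 0.004 gf 1.0392922488972545 q6 -113.48
t 5.45 local [-0.1174  0.0015  0.0843] yaw-rel -179.97 tilt [-0.  0. -1.] F [-2.24  0.26  1.94] M [-0.03   0.379  0.018] op 0.007 gf 1.095969183370471 q6 -113.43
t 5.65 local [-0.1163  0.0015  0.0842] yaw-rel -179.97 tilt [-0.  0. -1.] F [-1.9  -0.15  1.6 ] M [ 0.031  0.418 -0.032] op 0.005 gf 1.0783416777849197 q6 -113.39
t 5.85 local [-0.1153  0.0015  0.0842] yaw-rel -179.97 tilt [-0.  0. -1.] F [-2.64  0.82  1.74] M [ 0.059  0.326 -0.009] op 0.009 gf 1.0676486045122147 q6 -113.34
```

```bash
for i in 1 2 3 4; do python3 -m pendant '[[-0.0035,0,0,0,0,0,1],[-0.007,0,0,0,0,0,1],[-0.01,0,0,0,0,0,1]]' >/dev/null
python3 l.py; done
python3 - <<'E'
from rig import capture
import cv2
p,d=capture("side");cv2.imwrite("pics/s2.png",cv2.resize(p[190:350,270:440,::-1],None,fx=3.5,fy=3.5,interpolation=2))
E
```

```text
t 6.15 local [-0.1139  0.0015  0.0842] yaw-rel -179.95 tilt [-0.002  0.    -1.   ] F [-4.93 -1.14  4.39] M [-0.337  0.81  -0.024] op 0.007 gf 2.537083961069584 q6 -113.25
t 6.45 local [-0.1137  0.0015  0.0842] yaw-rel -179.91 tilt [-0.006  0.    -1.   ] F [-8.39 -4.09  6.44] M [-0.774  1.375 -0.04 ] op 0.003 gf 4.463389366865158 q6 -113.16
t 6.75 local [-0.1134  0.0016  0.0842] yaw-rel -179.88 tilt [-0.01  0.   -1.  ] F [-12.92  -5.39   8.21] M [-1.187  1.929 -0.05 ] op 0.002 gf 6.262366399168968 q6 -113.07
t 7.05 local [-0.113   0.0017  0.0841] yaw-rel -179.84 tilt [-0.014  0.001 -1.   ] F [-17.1   -7.03  11.81] M [-1.581  2.454 -0.089] op 0.009 gf 8.070620521903038 q6 -112.98
```

View pics/s2.png

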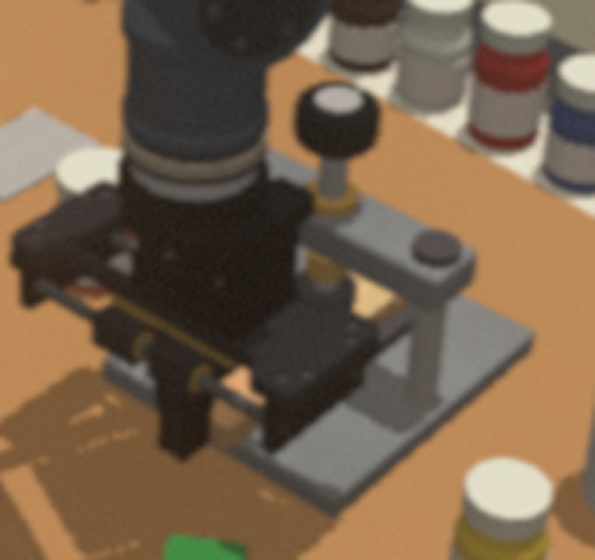

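The crop shows the gripper in front of the press, and it hides the bar. The stop felt stiff at about the expected home position, so I back off and check the bar.

```bash
python3 -m pendant '[[0.02,0,0,0,0,0,1],[0.15,0,0,0,0,0,1],[0.15,0,-0.25,0,0,0,1],[0.15,0,-0.5,0,0,0,1],[0.15,0,-0.8,0,0,0,1],[0.15,0,-1,0,0,0,1],[0.15,0,-1,0,0,0,1]]' >/dev/null
python3 l.py
cat > barchk.py <<'E'
from h import *
from rig import capture
import cv2
c0=np.array([.6392,-.0338]);a=np.radians(6.25);R=np.array([[np.cos(a),np.sin(a)],[-np.sin(a),np.cos(a)]])
for c in("scene","side"):
    pp,d=capture(c);p=pp.astype(int).reshape(-1,3);k=calibration(c)
    P=cloud(d,np.array(k["mtx"]),k["T"]).reshape(-1,3);L=(P[:,:2]-c0)@R.T;z=P[:,2]
    w=(abs(L[:,1])<.019)&(abs(L[:,0])<.14)&(p[:,0]-p[:,2]>35)&(z>.024)&(z<.05)
    n=w&(L[:,0]<0);f=w&(L[:,0]>0)
    print(c,n.sum(),"near",np.percentile(L[n][:,0],[0,1]).round(4) if n.sum() else "", "far",f.sum(),np.percentile(L[f][:,0],[99,100]).round(4) if f.sum() else "")
    cv2.imwrite(f"pics/{c}3.png",cv2.resize(pp[250:380,250:400,::-1] if c=="scene" else pp[190:350,290:440,::-1],None,fx=3.5,fy=3.5,interpolation=2))
E
python3 barchk.py
```

```text
t 7.8 local [-1.326e-01 -2.000e-04  2.914e-01] yaw-rel -179.96 tilt [ 0.018 -0.005 -1.   ] F [1.02 0.88 0.52] M [-0.01  -0.045 -0.007] op 0.004 gf 0.0 q6 -114.36
scene 356 near [-0.1035 -0.1026] far 417 [0.0663 0.0673]
side 779 near [-0.1073 -0.1057] far 128 [0.0494 0.0547]
```

View pics/scene3.png

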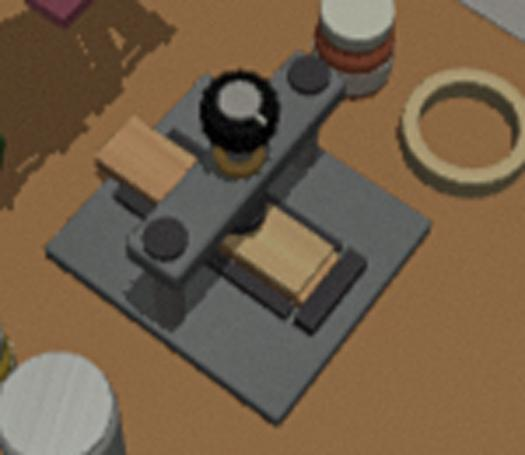

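The crop shows the bar's far end (about 330,290) touching the dark stop, with its near end at (100,160) just beyond the plate, so the bar is home. Next: open the gripper and go above the knob with the wrist wound back.

```bash
python3 -m pendant '[[-0.2,0,0,0,0,-0.04,-1],[-0.45,0,0,0,0,-0.08,-1],[-0.66,0,0,0,0,-0.12,-1],[-0.66,0,0,0,0,-0.16,-1],[-0.66,0,0,0,0,-0.2,-1],[-0.66,0,0,0,0,-0.21,-1],[-0.66,0,0,0,0,-0.21,-1],[-0.66,0,0,0,0,-0.21,-1]]' >/dev/null
python3 l.py
python3 - <<'E'
from h import *
from rig import capture,readout
import cv2
s=readout.read_state();p,d=capture("wrist");k=calibration("wrist")
cv2.imwrite("pics/w2.png",p[:,:,::-1])
R=np.array(s["tcp_rot"]);T=np.eye(4);T[:3,:3]=R;T[:3,3]=s["position"]
C=cloud(d,np.array(k["mtx"]),np.array(k["mount"]))  # tool frame
P=cloud(d,np.array(k["mtx"]),T@np.array(k["mount"]))
m=(np.hypot(P[...,0]-.6392,P[...,1]+.0338)<.035)&(P[...,2]>.172)&(P[...,2]<.2)
q=P[m];print(m.sum(),"world mid",(q.max(0)+q.min(0))/2,"span",np.ptp(q,axis=0));q=C[m];print("tool",(q.max(0)+q.min(0))/2, "top z", np.percentile(P[m][:,2],[50,90]))
E
```

```text
t 8.7 local [-0.0057  0.0017  0.2823] yaw-rel -142.22 tilt [-0.003  0.001 -1.   ] F [0.   0.42 0.41] M [ 0.063  0.081 -0.019] op 0.65 gf 0.0 q6 -147.07
3905 world mid [ 0.6416082  -0.03243159  0.17794901] span [0.04615496 0.04624245 0.01176173]
tool [-0.00590741 -0.00594112  0.10433074] top z [0.1806765  0.18225277]
```

View pics/w2.png

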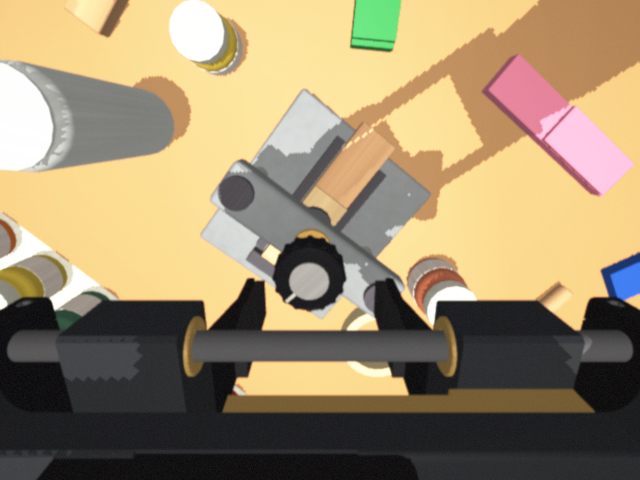

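The wrist view shows the knob at (309,273) between the opening fingers, with the fingers clear on both sides. Next I correct about 5 mm in tool x and y and descend.

```bash
python3 -m pendant '[[-0.023,-0.024,0,0,0,0,-1],[-0.023,-0.024,0,0,0,0,-1],[-0.023,-0.024,0.1,0,0,0,-1],[-0.023,-0.024,0.2,0,0,0,-1],[-0.023,-0.024,0.3,0,0,0,-1],[-0.023,-0.024,0.3,0,0,0,-1],[-0.023,-0.024,0.3,0,0,0,-1]]'
python3 l.py
```

```text
time_s: 9.45
position: [0.6406, -0.0332, 0.2243]
tcp_rot: [[-0.718, -0.696, -0.0], [-0.696, 0.718, 0.0], [0.0, 0.0, -1.0]]
force: [-0.6, -0.4, 0.1]
opening: 1.002
grasp_force: 0.0
t 9.45 local [0.0015 0.0005 0.2243] yaw-rel -142.18 tilt [-0.  0. -1.] F [-0.6  -0.37  0.08] M [0.059 0.033 0.014] op 1.002 gf 0.0 q6 -147.0
```

```bash
python3 -m pendant '[[0,0,0,0,0,0,1],[0,0,0,0,0,0,1],[0,0,0,0,0,0,1],[0,0,0,0,0,0,1],[0,0,0,0,0,0,1],[0,0,0,0,0,0,1],[0,0,0,0,0,0,1]]' >/dev/null
python3 l.py
```

```text
t 10.15 local [ 1.900e-03 -2.000e-04  2.244e-01] yaw-rel -142.17 tilt [ 0.002 -0.001 -1.   ] F [ 1.46 -3.56 -0.62] M [-0.23  -0.07   0.005] op 0.501 gf 30.00025575980544 q6 -147.0
```

```bash
python3 -m pendant '[[0,0,0.0028,0,0,0.0444,1],[0,0,0.0056,0,0,0.0889,1],[0,0,0.0084,0,0,0.1333,1],[0,0,0.0112,0,0,0.1778,1],[0,0,0.014,0,0,0.2222,1],[0,0,0.0168,0,0,0.2667,1],[0,0,0.0196,0,0,0.3111,1]]' >/dev/null
python3 l.py
python3 -m pendant '[[0,0,0.0014,0,0,0.0222,1]]' >/dev/null; python3 l.py
python3 -m pendant '[[0,0,0.0014,0,0,0.0222,1]]' >/dev/null; python3 l.py
```

```text
t 10.85 local [ 0.0019 -0.0003  0.2205] yaw-rel 161.56 tilt [ 0.002 -0.002 -1.   ] F [ 1.33 -1.34 -0.67] M [-0.219 -0.255  0.22 ] op 0.498 gf 29.991128761321306 q6 -90.73
t 10.95 local [ 0.0019 -0.0003  0.2202] yaw-rel 157.66 tilt [ 0.002 -0.002 -1.   ] F [ 2.37 -2.   -0.61] M [-0.282 -0.269  0.182] op 0.498 gf 29.99732223339379 q6 -86.83
t 11.05 local [ 0.002  -0.0003  0.2199] yaw-rel 153.73 tilt [ 0.002 -0.002 -1.   ] F [ 0.6  -2.17 -0.26] M [-0.259 -0.245  0.214] op 0.496 gf 29.996590884402394 q6 -82.89
```

```bash
cat > m.py <<'E'
from rig import readout
import numpy as np
s=readout.read_state();R=np.array(s["tcp_rot"]);y=np.degrees(np.arctan2(R[1,0],R[0,0]))
print("turn",round((211.58-y)%360,1),"Mz",round(float(s["moment"][2]),3),"F",np.round(s["force"],1),"z",round(float(s["position"][2]),4),"q6",round(float(s["joint_positions"][5]),1),"t",round(s["time_s"],2))
E
for i in 1 2 3 4 5 6 7 8 9 10; do python3 -m pendant '[[0,0,0.0014,0,0,0.0222,1]]' >/dev/null; python3 m.py; done
```

```text
turn 55.6 Mz 0.217 F [ 1.  -1.6 -0.7] z 0.2197 q6 -78.9 t 11.15
turn 59.6 Mz 0.218 F [ 1.1 -2.8 -0.5] z 0.2194 q6 -74.9 t 11.25
turn 63.6 Mz 0.263 F [ 1.9 -1.9 -1.2] z 0.2191 q6 -70.9 t 11.35
turn 67.6 Mz 0.23 F [ 0.9 -1.7 -1.6] z 0.2188 q6 -66.9 t 11.45
turn 71.6 Mz 0.199 F [ 1.4 -2.1 -0.4] z 0.2185 q6 -62.9 t 11.55
turn 75.6 Mz 0.16 F [ 1.2 -2.  -1.1] z 0.2183 q6 -58.9 t 11.65
turn 79.6 Mz 0.254 F [ 1.1 -2.2  0.6] z 0.218 q6 -54.9 t 11.75
turn 83.6 Mz 0.217 F [ 1.1 -2.2 -0.5] z 0.2177 q6 -50.9 t 11.85
turn 87.6 Mz 0.25 F [ 0.6 -1.8 -0.9] z 0.2174 q6 -46.9 t 11.95
turn 91.6 Mz 0.248 F [ 1.  -2.2 -0.1] z 0.2171 q6 -42.9 t 12.05
```

```bash
for i in $(seq 20); do python3 -m pendant '[[0,0,0.0007,0,0,0.0111,1]]' >/dev/null; python3 m.py | tee -a log.txt; done
```

```text
turn 93.5 Mz 0.257 F [ 0.3 -2.3 -0.5] z 0.217 q6 -41.0 t 12.15
turn 95.5 Mz 0.205 F [ 1.6 -1.5 -0.4] z 0.2169 q6 -39.0 t 12.25
turn 97.5 Mz 0.205 F [ 2.  -2.4 -0.4] z 0.2167 q6 -37.0 t 12.35
turn 99.5 Mz 0.199 F [ 0.8 -2.8 -0.7] z 0.2166 q6 -35.0 t 12.45
turn 101.5 Mz 0.251 F [ 1.8 -2.1 -0.4] z 0.2165 q6 -33.0 t 12.55
turn 103.5 Mz 0.29 F [ 1.7 -1.5 -1.2] z 0.2163 q6 -31.0 t 12.65
turn 105.5 Mz 0.16 F [ 1.  -2.1 -1.2] z 0.2162 q6 -29.0 t 12.75
turn 107.5 Mz 0.177 F [ 0.7 -2.6 -0.6] z 0.216 q6 -27.0 t 12.85
turn 109.5 Mz 0.246 F [ 1.7 -2.1  0.5] z 0.2159 q6 -25.0 t 12.95
turn 111.5 Mz 0.227 F [ 2.2 -1.6 -0.7] z 0.2158 q6 -23.0 t 13.05
turn 113.4 Mz 0.255 F [ 0.9 -2.7 -0.8] z 0.2156 q6 -21.0 t 13.15
turn 115.4 Mz 0.202 F [ 1.3 -2.1 -1.2] z 0.2155 q6 -19.0 t 13.25
turn 117.4 Mz 0.267 F [ 2.7 -3.4 -0.4] z 0.2153 q6 -17.0 t 13.35
turn 119.4 Mz 0.237 F [ 0.8 -1.9 -0.9] z 0.2152 q6 -15.0 t 13.45
turn 121.4 Mz 0.259 F [ 1.3 -2.4 -0.5] z 0.215 q6 -13.0 t 13.55
turn 123.4 Mz 0.255 F [ 1.8 -1.5 -0.1] z 0.2149 q6 -11.1 t 13.65
turn 125.4 Mz 0.236 F [ 1.4 -1.7 -0.7] z 0.2148 q6 -9.1 t 13.75
turn 127.4 Mz 0.273 F [ 1.7 -2.4 -1.5] z 0.2146 q6 -7.1 t 13.85
turn 129.4 Mz 0.284 F [ 1.3 -1.9 -0.7] z 0.2145 q6 -5.1 t 13.95
turn 131.4 Mz 0.243 F [ 1.1 -2.9 -0.5] z 0.2144 q6 -3.1 t 14.05
```

```bash
for i in $(seq 12); do python3 -m pendant '[[0,0,0.0007,0,0,0.0111,1]]' >/dev/null; python3 m.py | tee -a log.txt; done
```

```text
turn 133.4 Mz 0.25 F [ 1.9 -1.7 -0.4] z 0.2142 q6 -1.1 t 14.15
turn 135.4 Mz 0.255 F [ 0.6 -2.1 -0.7] z 0.2141 q6 0.9 t 14.25
turn 137.4 Mz 0.256 F [ 1.8 -2.4 -0.3] z 0.214 q6 2.9 t 14.35
turn 139.4 Mz 0.303 F [ 1.3 -2.7 -1.1] z 0.2138 q6 4.9 t 14.45
turn 141.4 Mz 0.27 F [ 1.3 -1.8 -1.3] z 0.2137 q6 6.9 t 14.55
turn 143.4 Mz 0.262 F [ 0.9 -2.3  0.2] z 0.2135 q6 8.9 t 14.65
turn 145.4 Mz 0.309 F [ 0.8 -3.1  0. ] z 0.2134 q6 10.9 t 14.75
turn 147.4 Mz 0.313 F [ 0.7 -2.3 -0.9] z 0.2133 q6 12.9 t 14.85
turn 149.4 Mz 0.346 F [ 1.  -2.  -0.9] z 0.2131 q6 14.9 t 14.95
turn 151.4 Mz 0.323 F [ 1.2 -2.8 -0.6] z 0.213 q6 16.9 t 15.05
turn 153.4 Mz 0.361 F [ 1.4 -2.3 -0.5] z 0.2129 q6 18.9 t 15.15
turn 155.4 Mz 0.33 F [ 0.9 -2.2  0.1] z 0.2127 q6 20.9 t 15.25
```

```bash
cat > fit.py <<'E'
import re,numpy as np
from scipy.optimize import curve_fit
D=np.array([[float(x) for x in re.match(r"turn (\S+) Mz (\S+)",l).groups()] for l in open("log.txt")])
D=np.vstack([[[55.6,.217],[59.6,.218],[63.6,.263],[67.6,.23],[71.6,.199],[75.6,.16],[79.6,.254],[83.6,.217],[87.6,.25],[91.6,.248]],D])
f=lambda t,b,t0:b+.192*np.radians(np.maximum(t-t0,0))
g=lambda t,b,t0,k:b+k*np.radians(np.maximum(t-t0,0))
for fn,p0 in((f,(.22,130)),(g,(.22,130,.19))):
    p,c=curve_fit(fn,D[:,0],D[:,1],p0);print(p,np.sqrt(np.diag(c)),"target turn",p[1]+41.8,"force now est",48*np.radians(D[-1,0]-p[1]))
E
python3 fit.py
```

```text
[  0.22772    121.88546664] [0.00588634 2.7610016 ] target turn 163.6854666351676 force now est 28.077069815319327
[  0.23244828 130.06458409   0.26412724] [0.00566024 3.9434311  0.06472776] target turn 171.86458408732227 force now est 21.224948401842738
```

```bash
for i in $(seq 7); do python3 -m pendant '[[0,0,0.0004,0,0,0.0056,1]]' >/dev/null; python3 m.py | tee -a log.txt; done; python3 fit.py
```

```text
turn 156.4 Mz 0.376 F [ 0.6 -2.   0.4] z 0.2127 q6 21.9 t 15.35
turn 157.4 Mz 0.368 F [ 2.1 -3.6 -0.3] z 0.2126 q6 22.9 t 15.45
turn 158.4 Mz 0.324 F [ 2.5 -4.1 -0.4] z 0.2125 q6 23.9 t 15.55
turn 159.5 Mz 0.341 F [ 2.1 -4.2  0.4] z 0.2125 q6 25.0 t 15.65
turn 160.5 Mz 0.349 F [ 2.2 -4.8  0.1] z 0.2124 q6 26.0 t 15.75
turn 161.5 Mz 0.357 F [ 2.1 -4.4  0.3] z 0.2123 q6 27.0 t 15.85
turn 162.5 Mz 0.367 F [ 2.5 -4.2  1.2] z 0.2122 q6 28.0 t 15.95
[  0.22772    121.80299538] [0.00561873 2.39580899] target turn 163.60299538044148 force now est 34.09424286291064
[  0.22595652 118.39519964   0.1742335 ] [0.00589501 4.27671947 0.02338532] target turn 160.19519964155373 force now est 36.949151145103805
```

```bash
python3 -m pendant '[[0,0,0,0,0,0,1],[0,0,0,0,0,0,1],[0,0,0,0,0,0,1]]' >/dev/null; python3 m.py
python3 -m pendant '[[0,0,0,0,0,0,-1],[0,0,0,0,0,0,-1],[0,0,0,0,0,0,-1],[0,0,0,0,0,0,-1],[0,0,0,0,0,0,-1],[0,0,0,0,0,0,-1],[0,0,0,0,0,0,-1]]'; python3 m.py
python3 -m pendant '[[0,0,-0.1,0,0,0,-1],[0,0,-0.2,0,0,0,-1],[0,0,-0.4,0,0,0,-1],[0,0,-0.6,0,0,0,-1],[0,0,-0.8,0,0,0,-1],[0,0,-0.8,0,0,0,-1],[0,0,-0.8,0,0,0,-1]]'
python3 barchk.py
python3 - <<'E'
from rig import capture
import cv2
p,d=capture("wrist");cv2.imwrite("pics/w5.png",p[:,:,::-1])
E
```

```text
turn 162.5 Mz 0.19 F [ 1.7 -5.7  0.1] z 0.2122 q6 28.0 t 16.25
time_s: 16.95
position: [0.6404, -0.033, 0.2119]
tcp_rot: [[0.654, 0.756, -0.0], [0.756, -0.654, 0.0], [0.0, -0.0, -1.0]]
force: [0.2, -0.2, -0.2]
opening: 0.98
grasp_force: 0.0
turn 162.4 Mz 0.031 F [ 0.2 -0.2 -0.2] z 0.2119 q6 27.9 t 16.95
time_s: 17.65
position: [0.6406, -0.0331, 0.3733]
tcp_rot: [[0.654, 0.756, 0.003], [0.756, -0.654, -0.001], [0.001, 0.002, -1.0]]
force: [-1.4, -0.6, -0.6]
opening: 1.005
grasp_force: 0.0
scene 342 near [-0.1032 -0.102 ] far 388 [0.0668 0.0673]
side 733 near [-0.1071 -0.1052] far 129 [0.0473 0.0482]
```

View pics/side3.png

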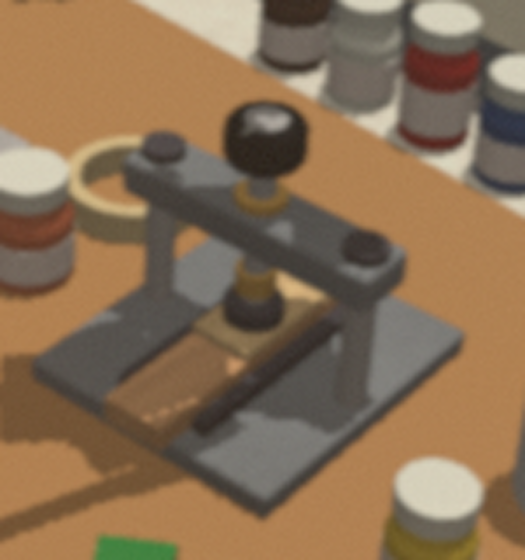

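The crop shows the foot down on the cleat at about (255,310), the bar still home and the gripper clear. Torque and turn angle both give about 34 N, so I hand in.

```bash
python3 -c "
from rig import bot
print(bot.hand_in())"
```

```text
the job is handed in; nothing more can be done
None
```

I pushed the bar home against the stop, clamped it at an estimated 34 N (from knob torque and turn angle), released everything, and handed the job in at about 18 s; the hand-in returned no verdict.

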